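# Check the studio spring scale with the blue weight

## Task

Check the potter's spring scale: lift the blue-banded check weight out of its sloping cradle and stand it upright on the scale's pan, centred inside the dark circle. Lower it slowly and let go only once the sprung pan has sunk and carries the whole weight, so that the pan neither drops, jumps back nor is pushed down to its stop. Leave the orange-banded weight and everything else on the table where it is.

Things in the scene. Friction and masses are not known exactly. Their poses are not given: they have to be found in the camera images.
- weight_blue: the check weight to use: aluminium cylinder 54 mm in diameter, 76 mm tall, blue band near its foot; on top a neck (16 mm diameter, 8 mm long) and a blue knob (26 mm diameter, 10 mm high), 94 mm in all. Origin: centre of its foot; z along its axis, foot to knob. It starts leaning 34 degrees from vertical in its cradle, knob to the robot's right (-y). Mass unknown: 0.3 to 0.8 kg
- weight_orange: a second check weight of the same shape with orange band and knob, in the other cradle: not to be disturbed
- cradle_blue: wooden cradle of the blue-banded weight, fixed: base 130 x 100 mm, 60 mm high. Origin: centre of underside, z up; the weight's foot is at its (20, 0, 37) mm and leans 34 degrees to its -x. A plate under the weight (-x side) reaches 50 mm up it; side cheeks, 72 mm over their outsides, end 42 mm above the table; the weight's upper half is free at both sides. It lifts out along its own axis
- cradle_orange: the same cradle, holding the orange-banded weight
- scale: spring scale, fixed to the table: blue housing on a black foot 200 x 190 mm, housing top 80 mm above the table, with a dial on its +x side. Origin: centre of its underside, below the pan's centre; z up
- pan_top (a point): centre of the upper face of the scale's pan, a flat steel disc of 150 mm diameter marked with a dark circle of 74 mm diameter about its centre; 158 mm above the table while unloaded, sinks with the pan; z up
- pan (a joint): how far the pan has sunk, in m: 0 unloaded, about 0.016 to 0.044 under the weight, by its mass (spring of about 180 N/m, lightly damped), 0.060 on its stop
- ring_a: grey mould ring, 116 mm diameter, 60 mm high, on the plank: bystander. Origin: centre of underside
- ring_b: dark mould ring, 116 mm diameter, 60 mm high, on the plank: bystander. Origin: centre of underside
- bowl: terracotta bowl, 110 mm diameter, 55 mm high: bystander. Origin: centre of underside
- jar: amber jar, 72 mm diameter, 110 mm high: bystander. Origin: centre of underside
- spatula: spatula lying on the table: bystander
- mug: white mug, 76 mm diameter, 90 mm high: bystander. Origin: centre of underside
There are look-alikes about, which are no part of the job. What is shaped like the weight_blue but purple is not meant.

How it is judged:
On the way:
1. the blue-banded weight is lifted clear of its cradle (distance between weight_blue and cradle_blue above 0.12 m), for 0.1 s.
At the end, for the whole second after the job is handed in: Blue-banded weight released and still on the pan: within 3 degrees of upright, foot within 10 mm of the pan's centre and 3 mm of its face; pan at rest, sunk 10 to 50 mm; orange-banded weight within 12 mm, other bystanders within 20 mm of their starts (horizontal distance between weight_blue and pan_top below 0.01 m and z of weight_blue in the frame of pan_top between -0.003 and 0.003 m and angle between weight_blue's own z axis and vertical below 0.05 rad and linear speed of weight_blue below 0.01 m/s and value of joint pan between 0.01 and 0.05 m and velocity of joint pan between -0.01 and 0.01 m/s and distance of weight_orange from where it was at the start of the episode below 0.012 m and distance of each of ring_a, ring_b, bowl, jar, spatula, mug from where it was at the start of the episode below 0.02 m); the robot touches nothing.
It fails at once if the pan drops, jumps back or is driven faster than 70 mm/s (weight dropped, let go too early or too late, or the pan knocked) (velocity of joint pan above 0.07 m/s or velocity of joint pan below -0.07 m/s).
It fails at once if the pan is pushed down to its stop (sunk more than 55 mm) (value of joint pan above 0.055 m).
It fails at once if the orange-banded weight is moved more than 12 mm (distance of weight_orange from where it was at the start of the episode above 0.012 m).
It fails at once if another bystander is moved more than 20 mm (distance of any of ring_a, ring_b, bowl, jar, spatula, mug from where it was at the start of the episode above 0.02 m).
It also fails if it takes over 45 s, if anything falls off the work surface, if the arm or the gripper's body presses on something with over 40 N, if the wrist force passes 120 N, or if a joint passes its speed limit or range.

## Robot

A 7-joint arm with a two-finger parallel gripper is mounted at the origin on the work surface. World frame = base frame: x ahead of the robot, y to its left, z up, the work surface at z = 0. Lengths are in m, angles in rad, forces in N, time in s.
With the tool pointing down it reaches from about 0.35 to 0.9 m from the base axis. Payload 7.2 kg.
Tool frame: the origin (TCP) lies on the centre line of the jaws, within the pads' length; the fingertips stand 25 mm ahead of it and the grasp point (between the pads) lies 6 mm ahead of it; z points along the fingers, y is the line along which they close (so a half turn about z gives the same grasp; the last joint's range is limited). The gripper opens to 85 mm and grips with 20 to 120 N. Pads are 22 mm wide; open, the fingers measure 114 mm over their backs; the gripper's body (76 mm by 85 mm) begins 54 mm behind the grasp point. The pads swing forward as they close: fully open they stand 13 mm farther back than shut.
Start: joints at [-1.374, 0.411, -0.013, 1.596, 0.006, 1.134, -0.082], TCP at [0.164, 0.603, 0.256] pointing down, gripper open.
Joint ranges: [-2.95, 2.95], [-0.29, 1.99], [-1.47, 1.44], [0.14, 2.54], [-1.03, 4.17], [0.13, 1.85], [-2.86, 2.86]. Speed limits (rad/s): [2.39, 2.39, 3.01, 3.01, 3.14, 3.14, 3.14].

## Interface

Orientations are given as a 3x3 rotation matrix whose columns are the frame's x, y, z axes.
In Python, from workcell import get_obs, grab_frame, finish_job gives the robot as it stands.
- The arm moves only by the tool step_arm, never from a script. Its argument "targets" is a list of rows, each a list of 2 entries, a list of its own where there are three numbers: the shift along the world's x, y, z normalised to -1 to 1, where 1 is 1000 mm, then the turn about the world's z normalised to -1 to 1, where 1 is pi/2 rad. In form: [[[dx, dy, dz], twist], ...]. A call has 1 to 20 rows; each row is the pose to reach, as a shift and turn from the pose commanded when the call began; what a row does not reach only later rows make up. A row lasts 1/12 s, in which the tool goes at most 41.7 mm and 7.16 degrees, less where a joint would pass 70% of its speed; a pose out of reach is approached as far as the arm can. A call with a number of a shift or a turn outside -1 to 1 is refused whole. A call with a gripper value outside its range is refused whole. "hand" is the closure, from -1 (fully open) to 1 (shut), set as the call begins (left out, the last holds). The fingers move at their own pace and stop on an object; the grip force is fixed at half the most. Time passes only in rows, so rows that repeat a pose let the fingers close. It gives the time, the measured TCP pose, the force, the opening and the grip force at its end, in the units of the state.
- get_obs(): the state, without advancing time (a new reading comes with each control period).
- grab_frame(name): name is "side" or "top" or "wrist"; returns a dict with "image" (420x560x3 uint8, blue, green, red), "K" (3x3 intrinsics, pixels), "k1" (the pictures are not rectified: a ray, as slopes to the right and down, at radius r is drawn at 1 + k1 r^2 times it, then the intrinsics apply), "position" and "attitude" of the camera in the world. Camera axes: x right, y up, looking along -z (the intrinsics and any distortion apply to the point x, -y, -z); pixel columns grow to the right and rows downward; lengths in m; the calibration is good to about 2 mm. A picture is of the moment at which its call begins. There is no depth.
- finish_job(): hands the job in; it is judged then, once.
The state is a dict: "time_s": time; "joints": joint angles; "joint_velocities": joint speeds; "effort": joint torques, N m; "tool_pos": TCP position; "eef_rot": TCP orientation; "wrist_force": force on the tool from outside, world axes, zero at the start; "wrist_torque": the same for the moment, N m; "gripper_width": opening from 0.0 (shut) to 1.0 (fully open); "gripper_force": force on a finger pad.
Only numpy, scipy, OpenCV 4.12 (cv2) and the standard library are available. Lean on these libraries where they do the work, as an engineer would, in place of code of your own. Each camera call takes 0.05 s, during which the arm holds its last target. There are 200 camera calls.

## Working session

There is one attempt and no reset: what is moved stays moved. The work goes in short steps, Python scripts to look and compute and a tool call to move; the robot and the scene stay as the last step left them, time stands still between calls to the robot, and variables do not carry over. Pictures are saved under pics/ and viewed, at most 10 in all, crops included, and the job is handed in when it is done.

Besides the shell and the picture viewer there is one more tool, called after "Call:" as name(argument=value, ...) on one line, values as JSON. step_arm: Moves the arm, as the interface text tells. Its arguments: {"type":"object","properties":{"targets":{"type":"array","items":{"type":"array"}},"hand":{"type":"number"}},"required":["targets"]}

```bash
mkdir -p pics
python3 - <<'E'
from workcell import get_obs, grab_frame
import cv2,numpy as np,pickle
o=get_obs(); print({k:np.round(v,3) for k,v in o.items()})
d={}
for n in ("side","top"):
    f=grab_frame(n); d[n]=f; print(n,f["K"],f["k1"],f["position"],np.round(f["attitude"],3))
    cv2.imwrite(f"pics/{n}0.png",f["image"])
pickle.dump(d,open("f0.pkl","wb"))
E
```

```text
{'time_s': np.float64(0.0), 'joints': array([-1.374,  0.412, -0.013,  1.597,  0.006,  1.134, -0.082]), 'joint_velocities': array([ 0.002, -0.001, -0.   ,  0.001, -0.001,  0.   ,  0.   ]), 'effort': array([-0.0000e+00, -6.0062e+01,  6.8200e-01, -2.9941e+01,  1.4000e-02,
        1.1000e-02, -0.0000e+00]), 'tool_pos': array([0.163, 0.603, 0.255]), 'eef_rot': array([[-0.965,  0.262, -0.   ],
       [ 0.262,  0.965, -0.002],
       [-0.   , -0.002, -1.   ]]), 'wrist_force': array([-0.814,  0.031,  0.892]), 'wrist_torque': array([-0.019,  0.03 ,  0.031]), 'gripper_force': np.float64(0.0), 'gripper_width': np.float64(1.004)}
side [[380.41972098   0.         281.91464258]
 [  0.         380.41972098 205.8133035 ]
 [  0.           0.           1.        ]] -0.012175460139039166 [-0.0086191  -0.71142992  1.04148593] [[ 0.781  0.448 -0.436]
 [-0.625  0.539 -0.565]
 [-0.019  0.713  0.701]]
top [[413.27605805   0.         283.96766046]
 [  0.         413.27605805 202.37539311]
 [  0.           0.           1.        ]] -0.029232697061163913 [ 0.42059986 -0.00817675  1.35995017] [[-0.029  0.992 -0.123]
 [-0.999 -0.031 -0.015]
 [-0.018  0.122  0.992]]
```

View pics/side0.png

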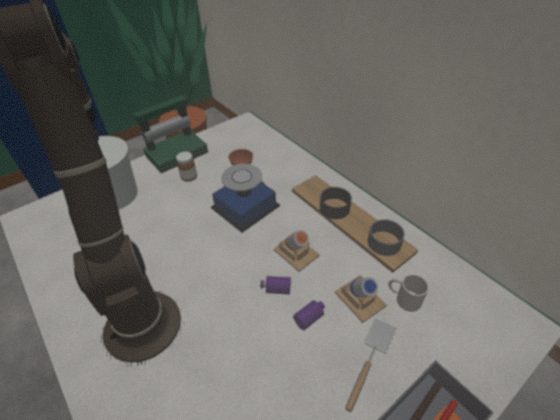

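View pics/top0.png

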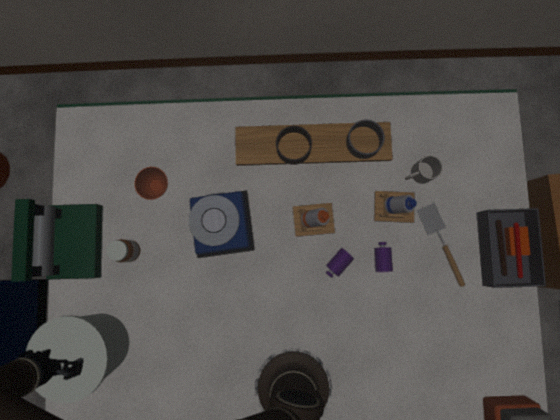

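Top view: the blue-banded weight is in its cradle with the knob at about (410,204). Look-alikes are orange at (318,216) and purple at (340,262) and (384,257). The blue scale housing is at (220,222), with its pan ring at about (214,220). I choose the one at (410,204), and the crop below will check it.

```bash
cat > h.py <<'E'
import cv2,numpy as np
def ray(f,uv):
    K=f["K"]; d=np.array([f["k1"],0,0,0,0.])
    p=cv2.undistortPoints(np.array([[uv]],float),K,d)[0,0]
    return np.array(f["position"]),np.array(f["attitude"])@np.array([p[0],-p[1],-1])
def onz(f,uv,z):
    c,r=ray(f,uv); return c+r*(z-c[2])/r[2]
def proj(f,P):
    R=np.array(f["attitude"]); q=R.T@(np.array(P)-f["position"]); s=q[:2]*[1,-1]/-q[2]
    s=s*(1+f["k1"]*(s@s)); return s*f["K"][0,0]+f["K"][:2,2]
def tri(fa,ua,fb,ub):
    a,r=ray(fa,ua); b,s=ray(fb,ub); r=r/np.linalg.norm(r); s=s/np.linalg.norm(s)
    t=np.linalg.lstsq(np.c_[r,-s],b-a,rcond=None)[0]; p=a+t[0]*r; q=b+t[1]*s
    return (p+q)/2,np.linalg.norm(p-q)
def blobs(f,lo,hi,box,amin=8):
    x0,y0,x1,y1=box; h=cv2.cvtColor(f["image"],cv2.COLOR_BGR2HSV)[y0:y1,x0:x1]
    n,_,st,c=cv2.connectedComponentsWithStats(cv2.inRange(h,lo,hi))
    return [(c[i]+[x0,y0],st[i,4],st[i,:4]+[x0,y0,0,0]) for i in range(1,n) if st[i,4]>=amin]
E
python3 - <<'E'
from h import *; import pickle
d=pickle.load(open("f0.pkl","rb")); T,S=d["top"],d["side"]
for n,f,b in(("top",T,(370,180,425,230)),("side",S,(335,260,390,320))):
    for c,a,bb in blobs(f,(105,110,40),(128,255,255),b): print(n,np.round(c,1),a,bb,onz(f,c,.111).round(4))
for n,f,b in(("top",T,(370,180,425,230)),("side",S,(330,260,390,325))):
    for c,a,bb in blobs(f,(5,70,60),(30,255,255),b,30): print("wood",n,np.round(c,1),a,bb)
def crop(f,b,k): x0,y0,x1,y1=b; return cv2.resize(f["image"][y0:y1,x0:x1],None,fx=k,fy=k,interpolation=cv2.INTER_CUBIC)
A=crop(T,(365,180,425,230),6);B=crop(S,(330,265,390,315+0),6);C=crop(T,(180,185,260,260),4);D=crop(S,(210,160,285,230),4)
H=lambda a,b:np.hstack([cv2.copyMakeBorder(i,0,300-i.shape[0],0,400-i.shape[1],cv2.BORDER_CONSTANT) for i in(a,b)])
cv2.imwrite("pics/crop1.png",np.vstack([H(A,B),H(C,D)]))
E
```

```text
top [388.4 204.3] 26 [387 198   4  13] [ 0.5596 -0.3062  0.111 ]
top [410.2 202.8] 73 [406 198  10  11] [ 0.562  -0.3727  0.111 ]
side [370.9 284.9] 35 [366 281   9  10] [ 0.564  -0.3769  0.111 ]
side [367.4 288.9] 9 [366 286   5   6] [ 0.5464 -0.3798  0.111 ]
wood top [390.1 207.9] 672 [374 191  40  32]
wood side [386.1 262.2] 41 [380 260  10   8]
wood side [361.8 304.1] 584 [337 285  48  36]
```

View pics/crop1.png

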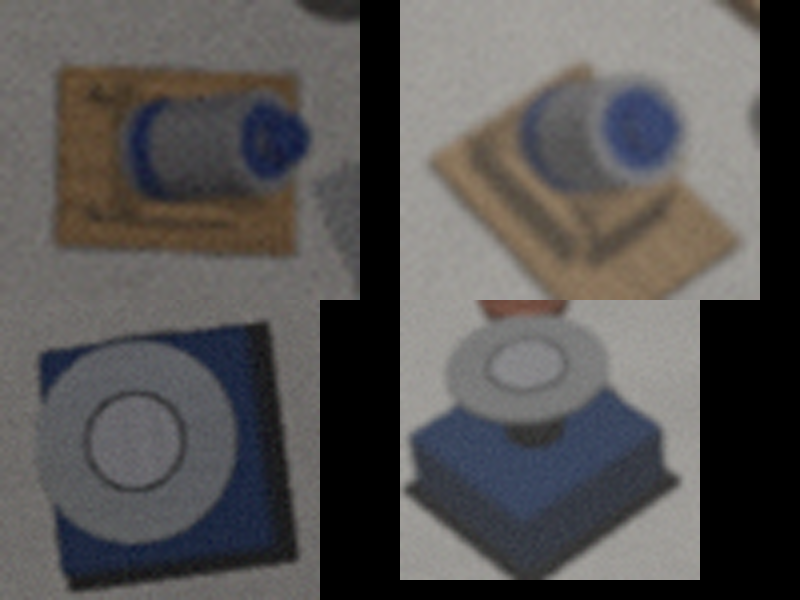

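The crop confirms it: blue knob at (410.2,202.8) in top and about (370.5,286.5) in side. The pan circle is at about (213.6,219.8) in top and (241.5,175.6) in side.

Run:
```python
from h import *; import pickle
d=pickle.load(open("f0.pkl","rb")); T,S=d["top"],d["side"]
px=lambda u,v,k,x0,y0:np.array([(u+.5)/k-.5+x0,(v+.5)/k-.5+y0])
ks=px(242,130,6,330,265); print("knob tri",ks,tri(T,(410.2,202.8),S,ks), onz(T,(410.2,202.8),.111),onz(S,ks,.113))
pt,ps=px(135,141,4,180,185),px(127.5,64,4,210,160)
print("pan",pt,ps,tri(T,pt,S,ps),onz(T,pt,.158),onz(S,ps,.158))
print("ring diam",onz(T,px(84,141,4,180,185),.158)-onz(T,px(186,141,4,180,185),.158))
cs=[px(*c,6,365,180) for c in((60,68),(297,72),(295,255),(57,245))]
P=np.array([onz(T,c,.008) for c in cs]); print(P.round(4)); print(P.mean(0),np.linalg.norm(P-np.roll(P,1,0),axis=1))
m=[np.degrees(np.arctan2(*(P[i]-P[j])[:2])) for i,j in((0,1),(3,2))]; print(m)
```

```text
knob tri [369.91666667 286.25      ] (array([ 0.56325093, -0.37523628,  0.10278263]), np.float64(0.00040075089466979236)) [ 0.56215981 -0.37270534  0.111     ] [ 0.55720977 -0.37899346  0.113     ]
pan [213.375 219.875] [241.5   175.625] (array([0.52518708, 0.21742887, 0.1576293 ]), np.float64(0.0016980047675636022)) [0.52442926 0.21780009 0.158     ] [0.52567865 0.21658186 0.158     ]
ring diam [0.00224826 0.07499898 0.        ]
[[ 0.6169 -0.288   0.008 ]
 [ 0.6106 -0.418   0.008 ]
 [ 0.5101 -0.4102  0.008 ]
 [ 0.5196 -0.281   0.008 ]]
[ 0.56430299 -0.34931077  0.008     ] [0.09762743 0.1301641  0.10086492 0.12955879]
[np.float64(2.769646624545213), np.float64(4.194391596991088)]
```

Call:
step_arm(targets=[[[0.29, -0.4, 0], -0.4], [[0.29, -0.4, 0], -0.4], [[0.29, -0.4, 0], -0.4], [[0.29, -0.4, 0], -0.4], [[0.29, -0.4, 0], -0.4], [[0.29, -0.4, 0], -0.4], [[0.29, -0.4, 0], -0.87], [[0.29, -0.4, 0], -0.87], [[0.29, -0.4, 0], -0.87], [[0.29, -0.4, 0], -0.87], [[0.29, -0.4, 0], -0.87], [[0.4, -0.959, 0], -0.87], [[0.4, -0.959, 0], -0.87], [[0.4, -0.959, 0], -0.87], [[0.4, -0.959, 0], -0.87], [[0.4, -0.959, 0], -0.87], [[0.4, -0.959, 0], -0.87], [[0.4, -0.959, 0], -0.87], [[0.4, -0.959, 0], -0.87], [[0.4, -0.959, 0], -0.87]], hand=-1)

```text
time_s: 1.77
tool_pos: [0.514, -0.1358, 0.2563]
eef_rot: [[0.06, 0.998, 0.0], [0.998, -0.06, 0.0], [0.0, 0.0, -1.0]]
wrist_force: [1.3, 0.6, -0.5]
gripper_width: 1.001
gripper_force: 0.0
```

Call:
step_arm(targets=[[[0.05, -0.22, 0], 0], [[0.05, -0.22, 0], 0], [[0.05, -0.22, 0], 0], [[0.05, -0.22, 0], 0], [[0.05, -0.22, 0], 0], [[0.05, -0.22, 0], 0], [[0.05, -0.22, 0], 0], [[0.05, -0.22, 0], 0]])

```text
time_s: 2.43
tool_pos: [0.5633, -0.3552, 0.2553]
eef_rot: [[0.063, 0.998, -0.002], [0.998, -0.063, 0.0], [-0.0, -0.002, -1.0]]
wrist_force: [0.9, 1.0, -0.1]
gripper_width: 0.999
gripper_force: 0.0
```

Run:
```python
from h import *; from workcell import *; import pickle
f=grab_frame("wrist"); pickle.dump(f,open("w1.pkl","wb")); cv2.imwrite("pics/w1.png",f["image"]); o=get_obs()
print(o["tool_pos"],o["wrist_force"],f["position"],np.round(f["attitude"],3))
for P in ((.5655,-.329,.037),(.5625,-.379,.111),(.562,-.3727,.111),(.5625,-.382,.115)): print(P,proj(f,P))
```

```text
[ 0.56380517 -0.35360213  0.25546272] [0.61114072 0.14697986 0.55519408] [ 0.56771445 -0.28324217  0.37318041] [[ 0.998  0.059  0.019]
 [-0.062  0.958  0.281]
 [-0.002 -0.282  0.959]]
(0.5655, -0.329, 0.037) [283.66013746 170.85664065]
(0.5625, -0.379, 0.111) [283.8665269  235.05562371]
(0.562, -0.3727, 0.111) [282.92023792 228.74628059]
(0.5625, -0.382, 0.115) [284.0738095  239.57019124]
```

View pics/w1.png

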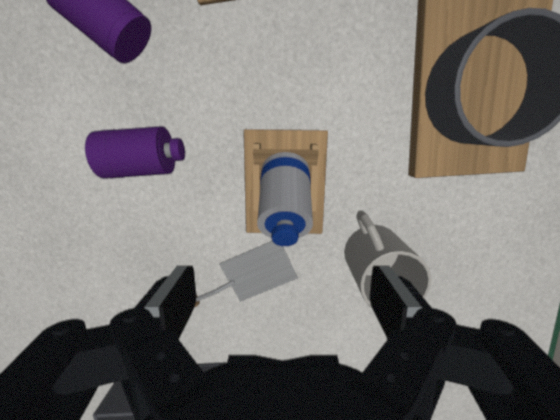

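The wrist view shows the knob at (285,235), within 5 px of the prediction of (284,240), with the weight's axis along the image column. The mug handle end at (362,214) needs a clearance check.

Run:
```python
from h import *; import pickle
f=pickle.load(open("w1.pkl","rb"))
for z in(.04,.07): print(onz(f,(358,214),z),onz(f,(368,214),z),onz(f,(346,240),z))
for z in (.115,): print(onz(f,(285,235),z))
print("mug rim",onz(f,(365,280),.09),onz(f,(400,250),.09))
```

```text
[ 0.64912704 -0.3841744   0.04      ] [ 0.66078178 -0.38489484  0.04      ] [ 0.63507281 -0.41580747  0.04      ]
[ 0.64179654 -0.37508633  0.07      ] [ 0.65240187 -0.3757419   0.07      ] [ 0.62900778 -0.40387112  0.07      ]
[ 0.56362926 -0.37754903  0.115     ]
mug rim [ 0.6450072  -0.44260865  0.09      ] [ 0.6803991  -0.41034394  0.09      ]
```

Call:
step_arm(targets=[[[0, -0.001, -0.035], 0], [[0, -0.001, -0.07], 0], [[0, -0.001, -0.1], 0], [[0, -0.001, -0.12], 0], [[0, -0.001, -0.14], 0], [[0, -0.001, -0.155], 0], [[0, -0.001, -0.165], 0], [[0, -0.001, -0.169], 0], [[0, -0.001, -0.169], 0], [[0, -0.001, -0.169], 0]])

```text
time_s: 3.32
tool_pos: [0.5647, -0.3546, 0.0881]
eef_rot: [[0.06, 0.998, 0.001], [0.998, -0.06, -0.0], [-0.0, 0.001, -1.0]]
wrist_force: [0.3, -0.5, 0.8]
gripper_width: 0.998
gripper_force: 0.0
```

Call:
step_arm(targets=[[[0, 0, 0], 0], [[0, 0, 0], 0], [[0, 0, 0], 0], [[0, 0, 0], 0], [[0, 0, 0], 0], [[0, 0, 0], 0], [[0, 0, 0], 0], [[0, 0, 0], 0], [[0, 0, 0], 0], [[0, 0, 0], 0]], hand=1)

```text
time_s: 4.15
tool_pos: [0.5649, -0.3552, 0.0887]
eef_rot: [[0.06, 0.998, 0.002], [0.998, -0.06, -0.001], [-0.0, 0.002, -1.0]]
wrist_force: [-0.2, 1.2, 5.8]
gripper_width: 0.616
gripper_force: 62.3
```

Gripped at a 52 mm opening. Now lifting along the weight's own axis.

Call:
step_arm(targets=[[[0, -0.006, 0.008], 0], [[-0.001, -0.011, 0.017], 0], [[-0.001, -0.017, 0.025], 0], [[-0.001, -0.022, 0.033], 0], [[-0.002, -0.028, 0.041], 0], [[-0.002, -0.034, 0.05], 0], [[-0.002, -0.039, 0.058], 0], [[-0.003, -0.045, 0.066], 0], [[-0.003, -0.05, 0.085], 0], [[-0.003, -0.05, 0.11], 0], [[-0.003, -0.05, 0.14], 0], [[-0.003, -0.05, 0.16], 0], [[-0.003, -0.05, 0.17], 0], [[-0.003, -0.05, 0.17], 0], [[-0.003, -0.05, 0.17], 0], [[-0.003, -0.05, 0.17], 0]])

```text
time_s: 5.48
tool_pos: [0.5606, -0.4043, 0.2554]
eef_rot: [[0.061, 0.998, -0.002], [0.998, -0.061, 0.002], [0.001, -0.002, -1.0]]
wrist_force: [0.4, 0.2, -6.0]
gripper_width: 0.615
gripper_force: 64.1
```

Run:
```python
from h import *; from workcell import *; import pickle
d={n:grab_frame(n) for n in("side","top","wrist")}; pickle.dump(d,open("f2.pkl","wb")); o=get_obs()
p=o["tool_pos"]; print(p,o["wrist_force"],o["wrist_torque"],o["gripper_force"])
im=[]
for n in("side","wrist"):
    u,v=proj(d[n],p).astype(int)
    u=min(max(u,60),500);v=min(max(v,60),360);k=60 if n=="side" else 0
    c=d[n]["image"][v-60:v+60,u-60:u+60] if k else d[n]["image"][100:420,100:460]
    print(n,u,v); im.append(cv2.resize(c,(400,400)))
cv2.imwrite("pics/l2.png",np.hstack(im))
```

```text
[ 0.5607215  -0.40436127  0.25554509] [-0.51086388 -0.14828147 -5.42778885] [-0.06642021  0.06926973 -0.00272169] 64.06155824661255
side 386 260
wrist 283 296
```

View pics/l2.png

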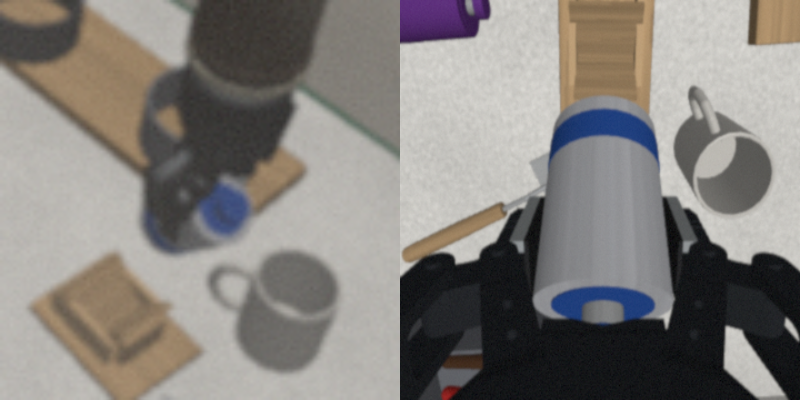

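The weight is held, still leaning about 34°, with a load of about 5.7 N. The tool can't tilt, so I'll right it by rolling its foot edge on a clear patch of table, near (0.40, -0.03).

Call:
step_arm(targets=[[[-0.016, 0.037, 0], 0], [[-0.032, 0.075, 0], 0], [[-0.048, 0.112, 0], 0], [[-0.064, 0.15, 0], 0], [[-0.08, 0.187, 0], 0], [[-0.096, 0.224, 0], 0], [[-0.112, 0.262, 0], 0], [[-0.128, 0.3, 0], 0], [[-0.144, 0.337, 0], 0], [[-0.16, 0.374, 0], 0], [[-0.16, 0.374, -0.03], 0], [[-0.16, 0.374, -0.06], 0], [[-0.16, 0.374, -0.09], 0], [[-0.16, 0.374, -0.12], 0], [[-0.16, 0.374, -0.145], 0], [[-0.16, 0.374, -0.165], 0], [[-0.16, 0.374, -0.175], 0], [[-0.16, 0.374, -0.18], 0], [[-0.16, 0.374, -0.18], 0], [[-0.16, 0.374, -0.18], 0]])

```text
time_s: 7.3
tool_pos: [0.4014, -0.0311, 0.0776]
eef_rot: [[0.061, 0.998, 0.0], [0.998, -0.061, -0.0], [-0.0, 0.0, -1.0]]
wrist_force: [0.4, 0.2, -5.8]
gripper_width: 0.614
gripper_force: 64.7
```

Call:
step_arm(targets=[[[0, 0, -0.002], 0], [[0, 0, -0.004], 0], [[0, 0, -0.006], 0], [[0, 0, -0.008], 0], [[0, 0, -0.008], 0], [[0, 0, -0.008], 0]])

```text
time_s: 7.8
tool_pos: [0.4011, -0.0309, 0.0693]
eef_rot: [[0.061, 0.998, 0.0], [0.998, -0.061, 0.0], [0.0, 0.0, -1.0]]
wrist_force: [0.1, -0.2, -4.5]
gripper_width: 0.615
gripper_force: 64.7
```

Call:
step_arm(targets=[[[0, 0, -0.001], 0], [[0, 0, -0.002], 0], [[0, 0, -0.003], 0], [[0, 0, -0.004], 0], [[0, 0, -0.004], 0]])

```text
time_s: 8.22
tool_pos: [0.4014, -0.031, 0.0657]
eef_rot: [[0.061, 0.998, 0.0], [0.998, -0.061, 0.0], [0.0, 0.0, -1.0]]
wrist_force: [-2.8, -0.6, 8.5]
gripper_width: 0.617
gripper_force: 66.6
```

Call:
step_arm(targets=[[[0, 0.002, 0], 0], [[0, 0.004, 0], 0], [[0, 0.006, 0], 0], [[0, 0.008, 0], 0], [[0, 0.01, 0], 0], [[0, 0.012, 0], 0], [[0, 0.014, 0], 0], [[0, 0.014, 0], 0]])

```text
time_s: 8.88
tool_pos: [0.4025, -0.0179, 0.0659]
eef_rot: [[0.062, 0.998, 0.003], [0.998, -0.062, -0.001], [-0.001, 0.003, -1.0]]
wrist_force: [-0.1, -4.9, 5.8]
gripper_width: 0.614
gripper_force: 65.8
```

Call:
step_arm(targets=[[[0, 0.003, -0.001], 0], [[0, 0.006, -0.002], 0], [[0, 0.009, -0.003], 0], [[0, 0.012, -0.004], 0], [[0, 0.015, -0.005], 0], [[0, 0.018, -0.006], 0], [[0, 0.02, -0.006], 0], [[0, 0.02, -0.006], 0]])

```text
time_s: 9.55
tool_pos: [0.4061, 0.0023, 0.0613]
eef_rot: [[0.061, 0.998, 0.01], [0.998, -0.061, -0.0], [0.0, 0.01, -1.0]]
wrist_force: [3.4, -4.5, 18.7]
gripper_width: 0.614
gripper_force: 75.1
```

Run:
```python
from h import *; from workcell import *
f=grab_frame("wrist"); o=get_obs(); print(o["tool_pos"],o["wrist_force"],o["wrist_torque"])
cv2.imwrite("pics/w3.png",f["image"])
```

```text
[0.40607634 0.00229141 0.06132062] [ 3.98993214 -3.66771854 18.24545729] [-1.48385758 -1.0462379   0.08991241]
```

View pics/w3.png

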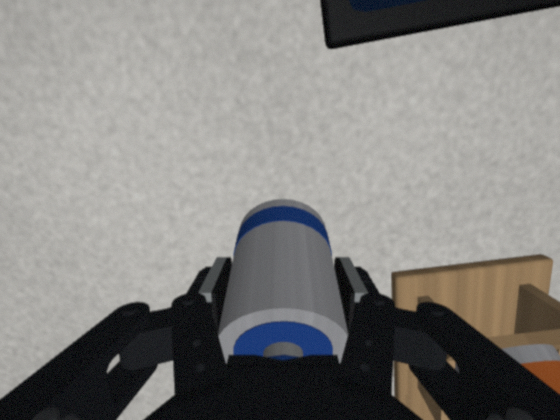

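```bash
cat >> h.py <<'E'
def tilt(vfoot,f,o,h=.055):
    R=np.array(o["eef_rot"]); g=np.array(o["tool_pos"])+.006*R[:,2]; l=R[:,0]*np.sign(R[1,0])
    b=[(abs(proj(f,g+l*(.027*np.cos(t)+h*np.sin(t))+np.array([0,0,.027*np.sin(t)-h*np.cos(t)]))[1]-vfoot),np.degrees(t)) for t in np.radians(np.arange(-10,50,.5))]
    return min(b)
E
python3 - <<'E'
from h import *; from workcell import *; import pickle
f=pickle.load(open("f2.pkl","rb"))["wrist"]
print(tilt(178,f,{"tool_pos":[.5607,-.4044,.2555],"eef_rot":[[.061,.998,0],[.998,-.061,0],[0,0,-1]]}))
o=get_obs(); print(tilt(200,grab_frame("wrist"),o))
E
```

```text
(np.float64(0.09460414017155472), np.float64(22.5))
(np.float64(0.2973712906648984), np.float64(3.5))
```

The foot's far rim is at (283,200), which by projection gives a tilt of about 3°, and the TCP height of 0.061 agrees. I'll finish the roll and let it stand on the table, then regrasp it squarely.

Call:
step_arm(targets=[[[0, 0.001, 0], 0], [[0, 0.002, 0], 0], [[0, 0.003, 0], 0], [[0, 0.004, 0], 0], [[0, 0.004, 0.001], 0], [[0, 0.004, 0.001], 0]])

```text
time_s: 10.15
tool_pos: [0.4034, 0.0068, 0.0611]
eef_rot: [[0.061, 0.998, 0.005], [0.998, -0.061, -0.0], [0.0, 0.005, -1.0]]
wrist_force: [4.1, -2.5, 3.7]
gripper_width: 0.615
gripper_force: 73.8
```

Call:
step_arm(targets=[[[0, 0, 0], 0], [[0, 0, 0], 0], [[0, 0, 0], 0], [[0, 0, 0], 0], [[0, 0, 0], 0], [[0, 0, 0], 0]], hand=-1)

```text
time_s: 10.65
tool_pos: [0.4009, 0.0072, 0.0602]
eef_rot: [[0.06, 0.998, -0.001], [0.998, -0.06, -0.0], [-0.0, -0.001, -1.0]]
wrist_force: [1.3, -0.3, 0.0]
gripper_width: 0.998
gripper_force: 0.0
```

Call:
step_arm(targets=[[[0, 0, 0.03], 0], [[0, 0, 0.06], 0], [[0, 0, 0.09], 0], [[0, 0, 0.12], 0], [[0, 0, 0.15], 0], [[0, 0, 0.15], 0], [[0, 0, 0.15], 0]])

```text
time_s: 11.23
tool_pos: [0.4019, 0.0076, 0.2116]
eef_rot: [[0.06, 0.998, 0.003], [0.998, -0.06, 0.002], [0.002, 0.003, -1.0]]
wrist_force: [-1.5, -0.1, -0.2]
gripper_width: 1.003
gripper_force: 0.0
```

Run:
```python
from h import *; from workcell import *; import pickle
f=grab_frame("wrist"); o=get_obs(); print(o["tool_pos"],o["wrist_force"],o["gripper_width"]); pickle.dump((f,o["tool_pos"]),open("w4.pkl","wb"))
for c,a,b in blobs(f,(105,110,40),(128,255,255),(0,0,560,420),30): print(c.round(1),a,b,onz(f,c,.094).round(4))
cv2.imwrite("pics/w4.png",f["image"])
```

```text
[0.40108755 0.00745767 0.21046501] [ 0.35038813 -0.36603921 -0.63316933] 0.9988813359638898
[418.9  27.6] 12601 [311   0 249  77] [0.5054 0.1418 0.094 ]
[283.5 204.6] 1484 [262 184  44  43] [0.4035 0.0202 0.094 ]
```

View pics/w4.png

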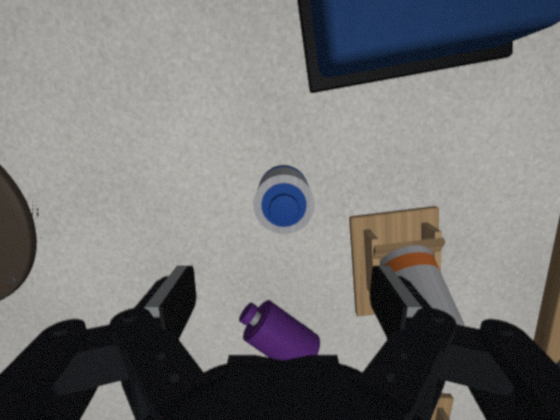

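The weight now stands upright at (284,205), about (0.403, 0.020). I'll regrasp it centrally.

Call:
step_arm(targets=[[[0.002, 0.012, -0.02], 0], [[0.002, 0.012, -0.05], 0], [[0.002, 0.012, -0.08], 0], [[0.002, 0.012, -0.105], 0], [[0.002, 0.012, -0.125], 0], [[0.002, 0.012, -0.14], 0], [[0.002, 0.012, -0.147], 0], [[0.002, 0.012, -0.149], 0], [[0.002, 0.012, -0.149], 0], [[0.002, 0.012, -0.149], 0]])

```text
time_s: 12.12
tool_pos: [0.4033, 0.0189, 0.0616]
eef_rot: [[0.061, 0.998, 0.0], [0.998, -0.061, -0.0], [-0.0, 0.0, -1.0]]
wrist_force: [-0.2, -0.1, 0.3]
gripper_width: 1.0
gripper_force: 0.0
```

Call:
step_arm(targets=[[[0, 0, 0], 0], [[0, 0, 0], 0], [[0, 0, 0], 0], [[0, 0, 0], 0], [[0, 0, 0], 0], [[0, 0, 0], 0], [[0, 0, 0], 0], [[0, 0, 0], 0]], hand=1)

```text
time_s: 12.78
tool_pos: [0.4038, 0.0194, 0.0622]
eef_rot: [[0.06, 0.998, 0.002], [0.998, -0.06, 0.001], [0.001, 0.002, -1.0]]
wrist_force: [-0.8, -0.1, 9.8]
gripper_width: 0.618
gripper_force: 61.1
```

Call:
step_arm(targets=[[[0, 0, 0.01], 0], [[0, 0, 0.03], 0], [[0, 0, 0.06], 0], [[0, 0, 0.09], 0], [[0, 0, 0.12], 0], [[0, 0, 0.15], 0], [[0, 0, 0.175], 0], [[0, 0, 0.19], 0], [[0, 0, 0.2], 0], [[0, 0, 0.2], 0], [[0, 0, 0.2], 0], [[0, 0, 0.2], 0]])

```text
time_s: 13.78
tool_pos: [0.4023, 0.019, 0.2604]
eef_rot: [[0.06, 0.998, -0.001], [0.998, -0.06, -0.0], [-0.0, -0.001, -1.0]]
wrist_force: [-0.2, 0.2, -5.6]
gripper_width: 0.621
gripper_force: 64.9
```

Run:
```python
from h import *; from workcell import *; import pickle
d={n:grab_frame(n) for n in("wrist",)}
F=[]
for i in range(6): o=get_obs(); F.append(o["wrist_force"]); grab_frame("wrist")
print(o["tool_pos"],np.mean(F,0),np.std(F,0),o["gripper_width"],o["gripper_force"])
f=d["wrist"]; cv2.imwrite("pics/w5.png",f["image"][120:420,80:480])
g=np.array(o["tool_pos"])
for dz in(.0,): print("expected axis px: foot",proj(f,g+[0,0,-.061]),"far rim",proj(f,g+[0.0016,.027,-.061]),"knob top",proj(f,g+[0,0,.033]))
for c,a,b in blobs(f,(105,110,40),(128,255,255),(200,150,360,420),30): print(c.round(1),a,b)
```

```text
[0.40291827 0.01900242 0.26080065] [-0.10060929  0.01513656 -4.90738844] [0.31621605 0.429241   0.36916426] 0.6135551708314356 64.93856549263
expected axis px: foot [284.18829953 244.94963284] far rim [284.23685455 204.30992209] knob top [285.20399845 348.5141117 ]
[282.5 222. ] 458 [243 214  80  27]
[282.4 320.7] 6245 [234 280  98  81]
```

View pics/w5.png

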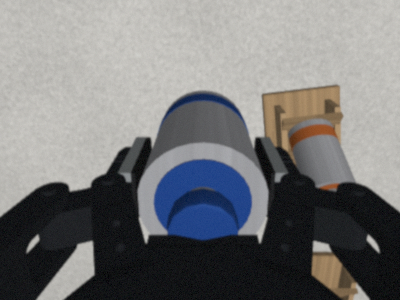

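Run:
```python
from h import *; from workcell import *; import pickle
f=grab_frame("wrist"); o=get_obs(); g=np.array(o["tool_pos"])
col=lambda u:f["image"][150:300:1,u].astype(int)
G=cv2.GaussianBlur(f["image"],(5,3),0)[:,276:290].mean(1).astype(int)
print([(v,*G[v]) for v in range(200,226,2)],[(v,*G[v]) for v in range(250,290,3)])
for s in(-.004,0,.004): print(s,"foot far",proj(f,g+[.0016,.027+s,-.061])[1],"shoulder far",proj(f,g+[.0016,.027+s,.015])[1])
f4,p4=pickle.load(open("w4.pkl","rb"))
for y in (.012,.016,.02): print(y,proj(f4,[.403,y,.094]),proj(f4,[.403,y+.027,.076])[1],proj(f4,[.403,y-.027,.076])[1])
H=f4["image"][:,276:290].mean(1).astype(int); print([(v,*H[v]) for v in list(range(160,182,2))+list(range(224,240,2))])
```

```text
[(200, np.int64(187), np.int64(192), np.int64(193)), (202, np.int64(186), np.int64(191), np.int64(193)), (204, np.int64(187), np.int64(192), np.int64(193)), (206, np.int64(188), np.int64(193), np.int64(194)), (208, np.int64(188), np.int64(193), np.int64(194)), (210, np.int64(156), np.int64(158), np.int64(159)), (212, np.int64(101), np.int64(95), np.int64(93)), (214, np.int64(82), np.int64(54), np.int64(41)), (216, np.int64(79), np.int64(40), np.int64(20)), (218, np.int64(81), np.int64(41), np.int64(20)), (220, np.int64(99), np.int64(63), np.int64(48)), (222, np.int64(97), np.int64(88), np.int64(85)), (224, np.int64(93), np.int64(91), np.int64(91))] [(250, np.int64(94), np.int64(92), np.int64(91)), (253, np.int64(94), np.int64(92), np.int64(91)), (256, np.int64(94), np.int64(92), np.int64(91)), (259, np.int64(93), np.int64(91), np.int64(91)), (262, np.int64(124), np.int64(120), np.int64(120)), (265, np.int64(164), np.int64(160), np.int64(159)), (268, np.int64(164), np.int64(161), np.int64(160)), (271, np.int64(164), np.int64(161), np.int64(160)), (274, np.int64(164), np.int64(161), np
[... 946 characters left out ...]
), np.int64(78), np.int64(78)), (172, np.int64(81), np.int64(79), np.int64(78)), (174, np.int64(102), np.int64(100), np.int64(99)), (176, np.int64(148), np.int64(144), np.int64(144)), (178, np.int64(152), np.int64(149), np.int64(148)), (180, np.int64(151), np.int64(148), np.int64(148)), (224, np.int64(122), np.int64(62), np.int64(33)), (226, np.int64(134), np.int64(102), np.int64(90)), (228, np.int64(146), np.int64(141), np.int64(140)), (230, np.int64(147), np.int64(144), np.int64(144)), (232, np.int64(148), np.int64(145), np.int64(145)), (234, np.int64(159), np.int64(161), np.int64(162)), (236, np.int64(162), np.int64(166), np.int64(167)), (238, np.int64(164), np.int64(169), np.int64(170))]
```

The weight is upright within 1° and sits 4 mm towards -y of the TCP, so the TCP target is (0.525, 0.2215).

Call:
step_arm(targets=[[[0.01, 0.016, 0.01], 0], [[0.024, 0.04, 0.02], 0], [[0.04, 0.066, 0.02], 0], [[0.056, 0.093, 0.02], 0], [[0.072, 0.119, 0.02], 0], [[0.088, 0.146, 0.02], 0], [[0.102, 0.17, 0.02], 0], [[0.112, 0.187, 0.02], 0], [[0.119, 0.198, 0.02], 0], [[0.122, 0.2025, 0.02], 0], [[0.122, 0.2025, 0.01], 0], [[0.122, 0.2025, 0], 0], [[0.122, 0.2025, -0.01], 0], [[0.122, 0.2025, -0.015], 0], [[0.122, 0.2025, -0.02], 0], [[0.122, 0.2025, -0.022], 0], [[0.122, 0.2025, -0.022], 0], [[0.122, 0.2025, -0.022], 0], [[0.122, 0.2025, -0.022], 0]])

```text
time_s: 15.77
tool_pos: [0.5254, 0.2217, 0.2398]
eef_rot: [[0.061, 0.998, 0.001], [0.998, -0.061, 0.0], [0.001, 0.001, -1.0]]
wrist_force: [-0.3, -0.2, -5.4]
gripper_width: 0.62
gripper_force: 65.1
```

Run:
```python
from h import *; from workcell import *
F=[]
for i in range(8):
    f=grab_frame("wrist"); o=get_obs(); F.append(o["wrist_force"])
g=np.array(o["tool_pos"]); print(g,np.mean(F,0),o["joints"].round(2))
cv2.imwrite("pics/w6.png",f["image"])
c=np.array([.525,.2174,.158]); t=np.radians(np.arange(0,360,30))
im=f["image"].copy()
for r,k in((.037,(0,255,0)),(.075,(0,0,255))):
    for a in t:
        cv2.circle(im,tuple(proj(f,c+[r*np.cos(a),r*np.sin(a),0]).round().astype(int).tolist()),2,k,-1)
for a in t: cv2.circle(im,tuple(proj(f,g+[.027*np.cos(a),.027*np.sin(a)-.004,-.061]).round().astype(int).tolist()),1,(0,255,255),-1)
cv2.imwrite("pics/w6.png",im)
```

```text
[0.52516945 0.22163653 0.2393494 ] [-0.02440057  0.06733208 -5.25074217] [-0.89  0.36  0.53  1.78 -0.21  1.06 -0.35]
```

View pics/w6.png

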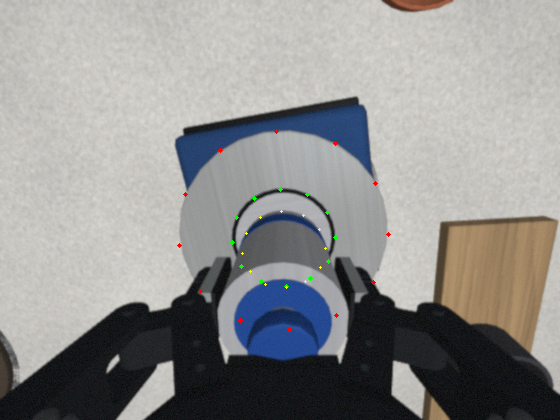

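The predicted circle (green), the pan edge (red) and the foot (yellow) all coincide with the picture within about 1 px, so it's centred. The load of about 5.2 N should sink the pan about 29 mm. Lowering slowly.

Call:
step_arm(targets=[[[0, 0, -0.0015], 0], [[0, 0, -0.003], 0], [[0, 0, -0.0045], 0], [[0, 0, -0.006], 0], [[0, 0, -0.0075], 0], [[0, 0, -0.009], 0], [[0, 0, -0.0105], 0], [[0, 0, -0.012], 0], [[0, 0, -0.013], 0], [[0, 0, -0.014], 0], [[0, 0, -0.015], 0], [[0, 0, -0.016], 0], [[0, 0, -0.017], 0], [[0, 0, -0.018], 0], [[0, 0, -0.019], 0], [[0, 0, -0.02], 0], [[0, 0, -0.021], 0], [[0, 0, -0.022], 0], [[0, 0, -0.023], 0], [[0, 0, -0.024], 0]])

```text
time_s: 17.83
tool_pos: [0.5252, 0.2216, 0.2153]
eef_rot: [[0.061, 0.998, 0.0], [0.998, -0.061, 0.0], [0.0, 0.0, -1.0]]
wrist_force: [0.1, -0.7, -3.9]
gripper_width: 0.617
gripper_force: 65.0
```

Call:
step_arm(targets=[[[0, 0, -0.001], 0], [[0, 0, -0.002], 0], [[0, 0, -0.003], 0], [[0, 0, -0.004], 0], [[0, 0, -0.005], 0], [[0, 0, -0.006], 0], [[0, 0, -0.007], 0], [[0, 0, -0.008], 0], [[0, 0, -0.009], 0], [[0, 0, -0.01], 0], [[0, 0, -0.011], 0], [[0, 0, -0.012], 0], [[0, 0, -0.013], 0], [[0, 0, -0.014], 0], [[0, 0, -0.015], 0], [[0, 0, -0.016], 0], [[0, 0, -0.016], 0], [[0, 0, -0.016], 0]])

```text
time_s: 19.33
tool_pos: [0.5252, 0.2216, 0.1993]
eef_rot: [[0.061, 0.998, 0.0], [0.998, -0.061, -0.0], [-0.0, 0.0, -1.0]]
wrist_force: [-1.3, -1.2, -1.5]
gripper_width: 0.614
gripper_force: 65.0
```

```bash
cat > m.py <<'E'
from h import *; from workcell import *
F=[];Z=[]
for i in range(12):
    f=grab_frame("wrist"); o=get_obs(); F.append(o["wrist_force"]); Z.append(o["tool_pos"])
print(np.mean(Z,0).round(4),np.mean(F,0).round(2),np.std(F,0).round(2),o["wrist_torque"].round(2),o["time_s"])
E
python3 m.py
```

```text
[0.5252 0.2216 0.1993] [-0.85 -0.47 -1.51] [0.43 0.71 0.56] [-0.07  0.23  0.01] 19.9333
```

Call:
step_arm(targets=[[[0, 0, -0.001], 0], [[0, 0, -0.002], 0], [[0, 0, -0.003], 0], [[0, 0, -0.004], 0], [[0, 0, -0.005], 0], [[0, 0, -0.006], 0], [[0, 0, -0.007], 0], [[0, 0, -0.008], 0], [[0, 0, -0.008], 0], [[0, 0, -0.008], 0]])

```text
time_s: 20.77
tool_pos: [0.5252, 0.2216, 0.1913]
eef_rot: [[0.061, 0.998, 0.0], [0.998, -0.061, -0.0], [-0.0, 0.0, -1.0]]
wrist_force: [-1.8, -0.4, 0.2]
gripper_width: 0.617
gripper_force: 65.2
```

```bash
python3 m.py; python3 m.py
```

```text
[0.5252 0.2216 0.1914] [-0.63 -0.61 -0.22] [0.35 0.51 0.32] [-0.09  0.29 -0.01] 21.3667
[0.5252 0.2216 0.1913] [-0.64 -0.77  0.05] [0.22 0.58 0.56] [-0.07  0.18 -0.01] 21.9667
```

The wrist force has averaged zero, so the pan carries the whole weight. Releasing.

Call:
step_arm(targets=[[[0, 0, 0], 0], [[0, 0, 0], 0], [[0, 0, 0], 0], [[0, 0, 0], 0], [[0, 0, 0], 0], [[0, 0, 0], 0], [[0, 0, 0], 0], [[0, 0, 0], 0], [[0, 0, 0], 0], [[0, 0, 0], 0]], hand=-1)

```text
time_s: 22.8
tool_pos: [0.5251, 0.2217, 0.1913]
eef_rot: [[0.06, 0.998, 0.0], [0.998, -0.06, 0.0], [0.0, 0.0, -1.0]]
wrist_force: [-0.6, 0.0, 0.4]
gripper_width: 1.004
gripper_force: 0.0
```

Call:
step_arm(targets=[[[0, 0, 0.01], 0], [[0, 0, 0.02], 0], [[0, 0, 0.035], 0], [[0, 0, 0.05], 0], [[0, 0, 0.07], 0], [[0, 0, 0.09], 0], [[0, 0, 0.12], 0], [[0, 0, 0.15], 0], [[0, 0, 0.15], 0], [[0, 0, 0.15], 0], [[0, 0, 0.15], 0], [[0, 0, 0.15], 0], [[0, 0, 0.15], 0], [[0, 0, 0.15], 0], [[0, 0, 0.15], 0], [[0, 0, 0.15], 0]])

```text
time_s: 24.13
tool_pos: [0.5251, 0.2216, 0.3409]
eef_rot: [[0.061, 0.998, -0.001], [0.998, -0.061, -0.001], [-0.001, -0.0, -1.0]]
wrist_force: [0.7, -0.5, 0.0]
gripper_width: 0.999
gripper_force: 0.0
```

Run:
```python
from h import *; from workcell import *
f=grab_frame("wrist"); o=get_obs(); print(o["tool_pos"],o["gripper_width"],o["wrist_force"])
im=f["image"].copy(); c=np.array([.525,.2174,.129])
for r,z,k in((.037,0,(0,255,0)),(.027,.076,(0,255,255))):
    for a in np.radians(np.arange(0,360,30)): cv2.circle(im,tuple(proj(f,c+[r*np.cos(a),r*np.sin(a),z]).round().astype(int).tolist()),1,k,-1)
cv2.imwrite("pics/w7.png",im)
```

```text
[0.52510582 0.22153895 0.34098889] 0.9991864952172802 [-0.28902842  1.62638819  0.34251835]
```

View pics/w7.png

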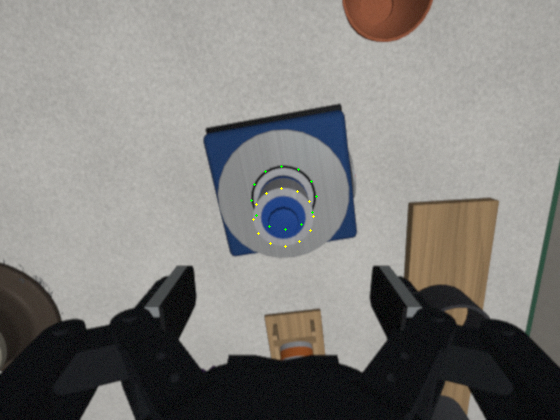

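The weight stands upright at (283,216) on the sunk pan, centred in the circle, and the gripper is clear.

```bash
python3 -c "
from workcell import *
print(finish_job())"
```

```text
the job is handed in; nothing more can be done
None
```

The job is handed in: the blue-banded weight stands upright and released on the pan, centred within about 2 mm by the last wrist picture, with the pan sunk about 29 mm by my estimate (not read directly); the hand-in returned no verdict.

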